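# Close up the prepared-slide cabinet

### The job

The slide cabinet has been left open after the practical. With your fingertips, push the two upper drawers, which stand out, fully home, flush with the one below, and after that push the glass door completely shut. Push only, do not grip anything and do not slam a drawer or the door, and leave the other things on the bench and the bottle on the cabinet where they stand.

Things in the scene. Friction and masses are not known exactly. Their poses are not given: they have to be found in the camera images.
- cabinet: White bench cabinet for microscope slides, fixed: 260 mm deep, 220 wide, 156 high. Origin: centre of its underside, at bench height. Its x points from front to back (the carcass's front edge is at x = -130 mm), y to its left as seen when facing its front, z up. Three wooden drawers, one above the other, fill the front; a glass door closes over them.
- top_drawer (a joint): How far the top drawer stands out, in m: 0 = fully home (its front flush with the carcass edge), 0.15 = its stop. It slides along the cabinet's -x with about 1.5 N of friction, weighs about 0.7 kg and stays where it is left. It starts 50 to 130 mm out.
- top_drawer_pull (a point): Middle of the front face of the top drawer's pull, an aluminium lip 80 mm wide and 6 mm high that stands 6 mm proud of the wooden front. Moves with the drawer; axes as the cabinet's (x points inwards). The front is 196 mm wide and 41 mm high, from 5 mm above this point to 36 mm below. The point is 137.5 mm above the bench.
- middle_drawer (a joint): The same for the middle drawer, directly below the top one: 0 = fully home. It starts 50 to 130 mm out.
- middle_drawer_pull (a point): The same point on the middle drawer's pull, 93.5 mm above the bench; the middle drawer's front also reaches 5 mm above and 36 mm below it.
- bottom_drawer (a joint): The same for the bottom drawer, which starts fully home (0) and is to stay so.
- glass_door (a joint): Angle of the glass door in rad: 0 = shut over the drawer fronts; it grows as the door swings out towards the cabinet's -x. It starts 1.65 to 2.1 rad open. It is stiff (about 0.08 N m of friction), stays where it is left, and has no latch or spring. It cannot pass a drawer that stands out.
- door_hinge (a point): On the vertical hinge axis at the cabinet's left front edge (cabinet x -131 mm, y +110 mm), 79 mm above the bench. Turns with the door: -y runs along the door to its free edge, -x points out of its outer face. A white-framed glass door, 220 mm wide, 4 to 154 mm above the bench; inner face at x = 0, outer at x = -16 mm. Black knob, 18 mm proud of the outer face, at y -208 mm, z 0.
- door_push_point (a point): A plain spot on the outer face of the door's top rail and pane, 160 mm from the hinge axis and 25 mm below the door's top (129 mm above the bench). Same axes as door_hinge.
- oil_bottle: Bystander: amber dropper bottle of immersion oil, 26 mm across, 62 mm high, standing near the middle of the cabinet's top, at least 85 mm behind its front edge. Origin at its underside. Loose.
- slide_mailer: Bystander: orange slide box with white lid, 92 x 38 x 36 mm, on the bench to the right of the cabinet's front. Origin at its underside. Loose.
- specimen_jar: Bystander: clear screw-top specimen jar, 60 mm across, 85 mm high, on the bench right of the cabinet. Origin at its underside. Loose.
- staining_jar: Bystander: glass slide-staining jar with blue lid, 66 x 52 mm, 98 mm high, on the bench to the left of the open door. Origin at its underside. Loose.
- petri_dishes: Bystander: stack of three petri dishes, 92 mm across, 45 mm high, on the right front of the bench. Origin at its underside. Loose.
- data_logger: Bystander: flat white and orange data logger, 130 x 55 x 22 mm, lying on the left of the bench. Origin at its underside. Loose.

How it is judged (in metres and radians):
On the way, in this order (a step that is already met when the one before it is completed fails the run):
1. all drawers are fully home while the door still stands open (value of joint each of bottom_drawer, middle_drawer, top_drawer below 0.004 m and value of joint glass_door above 1 rad), for 0.2 s.
2. the glass door is shut (value of joint glass_door below 0.03 rad), for 0.2 s.
At the end, for the whole second after the job is handed in: All three drawers within 4 mm of fully home, the door within 0.03 rad (about 6 mm at its free edge) of shut, all of it at rest, every loose bystander upright and within 12 mm of where it stood (value of joint each of bottom_drawer, middle_drawer, top_drawer below 0.004 m and value of joint glass_door below 0.03 rad and velocity of joint bottom_drawer between -0.02 and 0.02 m/s and velocity of joint middle_drawer between -0.02 and 0.02 m/s and velocity of joint top_drawer between -0.02 and 0.02 m/s and velocity of joint glass_door between -0.02 and 0.02 rad/s and distance of each of oil_bottle, slide_mailer, specimen_jar, staining_jar, petri_dishes, data_logger from where it was at the start of the episode below 0.012 m and angle between each of oil_bottle, slide_mailer, specimen_jar, staining_jar, petri_dishes, data_logger's own z axis and vertical below 0.15 rad); the robot touches nothing.
It fails at once if a loose bystander is moved by more than 12 mm, lifted or knocked over (distance of any of oil_bottle, slide_mailer, specimen_jar, staining_jar, petri_dishes, data_logger from where it was at the start of the episode above 0.012 m or angle between any of oil_bottle, slide_mailer, specimen_jar, staining_jar, petri_dishes, data_logger's own z axis and vertical above 0.3 rad).
It fails at once if a drawer is slammed (faster than 0.4 m/s) or the door is slammed (faster than 2.5 rad/s) (velocity of joint any of bottom_drawer, middle_drawer, top_drawer below -0.4 m/s or velocity of joint glass_door below -2.5 rad/s).
It fails at once if the door is swung in (under 1 rad) while a drawer still stands out by more than 10 mm (value of joint glass_door below 1 rad and value of joint any of bottom_drawer, middle_drawer, top_drawer above 0.01 m).
It fails at once if the door or a drawer front is taken between the fingers ((x of the grasp point in the frame of door_push_point between 0.002 and 0.014 m and y of the grasp point in the frame of door_push_point between -0.055 and 0.15 m and z of the grasp point in the frame of door_push_point between -0.1 and 0.035 m) or (x of the grasp point in the frame of top_drawer_pull between 0.003 and 0.013 m and y of the grasp point in the frame of top_drawer_pull between -0.09 and 0.09 m and z of the grasp point in the frame of top_drawer_pull between -0.03 and 0.018 m) or (x of the grasp point in the frame of middle_drawer_pull between 0.003 and 0.013 m and y of the grasp point in the frame of middle_drawer_pull between -0.09 and 0.09 m and z of the grasp point in the frame of middle_drawer_pull between -0.03 and 0.018 m)).
It also fails if it takes over 58 s, if anything falls off the work surface, if the arm or the gripper's body presses on something with over 40 N, if the wrist force passes 120 N, or if a joint passes its speed limit or range.

### The arm

A 6-joint arm with a two-finger parallel gripper is mounted at the origin on the work surface. World frame = base frame: x ahead of the robot, y to its left, z up, the work surface at z = 0. Lengths are in mm, angles in degrees, forces in N, time in s.
With the tool pointing down it reaches from about 200 to 875 mm from the base axis. Payload 3.4 kg.
Tool frame: the origin (TCP) lies on the centre line of the jaws, within the pads' length; the fingertips stand 17 mm ahead of it and the grasp point (between the pads) lies 2 mm behind it; z points along the fingers, y is the line along which they close (so a half turn about z gives the same grasp; the last joint's range is limited). The gripper opens to 94 mm and grips with 3 to 60 N. Pads are 16 mm wide; open, the fingers measure 119 mm over their backs; the gripper's body (75 mm by 177 mm) begins 78 mm behind the grasp point.
Start: joints at [-75.115, 15.808, 86.224, -0, 77.962, -6.933], TCP at [213.708, -533.847, 222.493] pointing down, gripper open.
Joint ranges: [-165.64, 165.64], [-43.16, 119.46], [12.63, 154.43], [-67.54, 247.53], [6.08, 155.33], [-154.97, 154.97]. Speed limits (degrees/s): [147.25, 147.25, 180, 180, 180, 180].

### API

Orientations are given as [roll, pitch, yaw] about the fixed x, y, z axes, in that order (R = Rz(yaw) Ry(pitch) Rx(roll)).
In Python, from station import robot, get_image gives the robot as it stands (robot), with the cameras as plain functions.
- The arm moves only by the shell command python3 steer.py [OPENING], which reads ROWS from standard input. ROWS is a JSON list of rows, 1 to 12 of them, each of 6 numbers: dx, dy, dz in parts of the range, where 1.0 means 60 cm, then a rotation vector rx, ry, rz in parts of the range, where 1.0 means pi rad; each row is the pose to reach, as a shift and turn from the pose commanded when the command began, along the tool's axes at that moment; what a row does not reach only later rows make up. A row lasts 1/10 s, in which the tool goes at most 50 mm and 8.59 degrees, less where a joint would pass 70% of its speed; a pose out of reach is approached as far as the arm can. OPENING is the finger opening in mm, set as the command begins (- or left out keeps the last). The fingers move at their own pace and stop on an object; the grip force is fixed at half the most. Time passes only in rows, so rows that do not move let the fingers close. It prints the time, the measured TCP pose, the force, the opening and the grip force at its end. Shift and turn numbers lie between -1 and 1, and a call with a number outside is refused. Input that does not fit is refused with a message, and nothing moves.
- robot.read_state(): the state, without advancing time (a new reading comes with each control period).
- get_image(name): name is "scene" or "top" or "wrist"; returns a dict with "img" (420x560x3 uint8, blue, green, red), "range_z" (420x560 float32, mm along the optical axis (not along the pixel's ray), 0 where there is no reading), "K" (3x3 intrinsics, pixels), "k1" (the pictures are not rectified: a ray, as slopes to the right and down, at radius r is drawn at 1 + k1 r^2 times it, then the intrinsics apply), "R" (3x3) and "t" (3): a world point X has camera coordinates R X + t. Camera axes: x right, y down, z forward; pixel columns grow to the right and rows downward; lengths in mm; the calibration is good to about 2 mm. A picture is of the moment at which its call begins.
- robot.hand_in(): hands the job in; it is judged then, once.
The state is a dict: "time": time; "q": joint angles; "qd": joint speeds; "tau": joint torques, N m; "position": TCP position; "eef_rot": TCP orientation; "wrist_force": force on the tool from outside, world axes, zero at the start; "ft_torque": the same for the moment, N m; "grip_width": finger opening in mm; "grasp_force": force on a finger pad.
Only numpy, scipy, OpenCV 4.12 (cv2) and the standard library are available. Lean on these libraries where they do the work, as an engineer would, in place of code of your own. Each camera call takes 0.05 s, during which the arm holds its last target. There are 200 camera calls.

## Working session

There is one attempt and no reset: what is moved stays moved. The work goes in short steps, Python scripts to look and compute and a shell command to move; the robot and the scene stay as the last step left them, time stands still between calls to the robot, and variables do not carry over. Pictures are saved under pics/ and viewed, at most 10 in all, crops included, and the job is handed in when it is done.

```bash
ls; mkdir -p pics; python3 - <<'E'
from station import robot, get_image
import cv2,numpy as np,pickle
d={}
for n in("scene","top"):
    g=get_image(n);d[n]=g
    cv2.imwrite(f"pics/{n}0.png",g["img"])
    print(n,g["K"].tolist(),g["k1"],g["R"].round(3).tolist(),g["t"].round(1).tolist(),(g["range_z"]>0).mean())
pickle.dump(d,open("im0.pkl","wb"))
s=robot.read_state();print(s)
E
```

```text
pics
station.py
steer.py
scene [[400.8293079166217, 0.0, 274.456433775255], [0.0, 400.8293079166217, 206.58130170287973], [0.0, 0.0, 1.0]] -0.1014094736646335 [[0.544, 0.839, -0.01], [0.595, -0.394, -0.7], [-0.591, 0.375, -0.714]] [-331.3, -252.0, 1441.3] 0.9961309523809524
top [[386.9031596817059, 0.0, 276.86998790962696], [0.0, 386.9031596817059, 213.15873518702008], [0.0, 0.0, 1.0]] -0.07857896965281055 [[0.008, -1.0, -0.008], [-0.985, -0.007, -0.171], [0.171, 0.009, -0.985]] [15.0, 589.8, 1210.6] 0.996062925170068
{'time': 0.1, 'q': array([-7.51123184e+01,  1.58438479e+01,  8.62837920e+01, -3.75636214e-04,
        7.79623018e+01, -6.93449468e+00]), 'qd': array([-0.00227973, -0.11671025, -0.13257831,  0.00689379,  0.09582052,
       -0.09589346]), 'tau': array([ 1.24502061e-03, -4.05455482e+01, -2.37781262e+01,  7.04598846e-02,
        3.01122840e-02, -4.32196623e-05]), 'position': array([ 213.60389735, -533.3692098 ,  221.72175275]), 'eef_rot': array([-1.79910672e+02, -1.04944910e-02,  2.18222467e+01]), 'wrist_force': array([ 0.53283306, -0.08320156, -0.23928913]), 'ft_torque': array([ 0.01134117, -0.01684992,  0.06524614]), 'grasp_force': 0.0, 'grip_width': 93.8092193284972}
```

View pics/scene0.png

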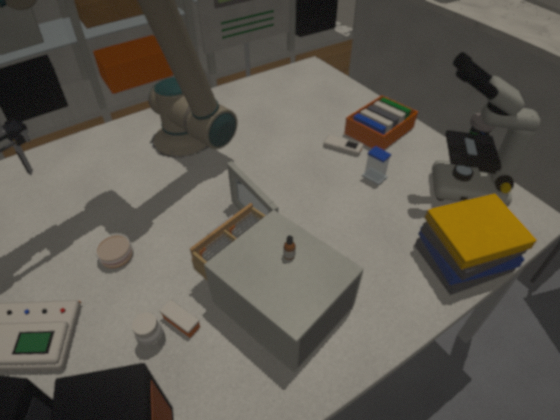

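View pics/top0.png

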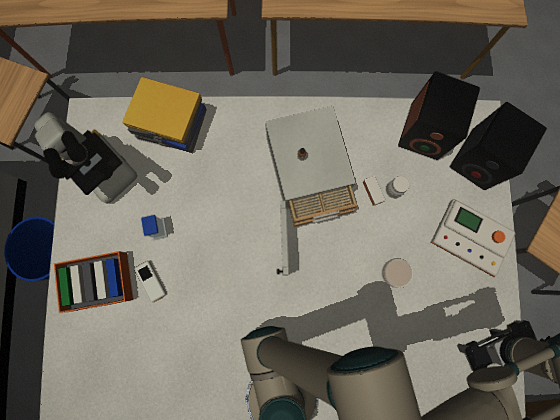

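The scene view shows the cabinet with its open drawers near (230,240) and the door at (250,190). In the top view the cabinet's top spans (266,122)–(356,185), the drawers reach down to about row 222, the door runs from (285,203) to (283,273), and the bottle is at (303,153).

```bash
cat > h.py <<'E'
import numpy as np,cv2
def cloud(g):
    h,w=g["range_z"].shape
    v,u=np.mgrid[:h,:w].astype(float)
    K=g["K"];D=np.array([g["k1"],0,0,0.])
    p=cv2.undistortPoints(np.stack([u,v],-1).reshape(-1,1,2),K,D).reshape(h,w,2)
    z=g["range_z"]
    P=np.dstack([p*z[...,None],z])
    return (P-g["t"])@g["R"]      # R^T (P-t)
E
python3 - <<'E'
from h import *
import pickle
d=pickle.load(open("im0.pkl","rb"));g=d["top"];C=cloud(g)
b=C[300:310,300:320].reshape(-1,3);print("bench z",np.median(C[240:260,200:240,2]))
z=C[...,2]
m=((abs(z-156)<6)).astype(np.uint8);m[:, :230]=0;m[:,380:]=0;m[:95]=0;m[290:]=0
n,l,st,_=cv2.connectedComponentsWithStats(m);i=1+st[1:,4].argmax()
er=cv2.morphologyEx((l==i).astype(np.uint8),cv2.MORPH_OPEN,np.ones((19,19)))
Q=C[er>0];r=cv2.minAreaRect(Q[:,:2].astype(np.float32));print("top",r,np.median(Q[:,2]));print(cv2.boxPoints(r))
from collections import Counter
bx=cv2.boxPoints(r);c=np.array(r[0])
# x axis: front->back; choose edge dir closest to +x
e=[bx[1]-bx[0],bx[2]-bx[1]];e=max(e,key=lambda a:abs(a[0])/np.linalg.norm(a));e=e/np.linalg.norm(e)*np.sign(e[0])
yaw=np.degrees(np.arctan2(e[1],e[0]));print("yaw",yaw,"c",c)
R=np.array([e,[-e[1],e[0]]]);L=(C[...,:2]-c)@R.T
np.savez("cab.npz",c=c,R=R)
x,y=L[...,0],L[...,1]
for zz,lo,hi in(("lvl",40,175),):
    s=(z>20)&(z<175)&(x<-125)&(x>-420)&(abs(y)<260)
    for a in range(-130,-400,-10):
        k=s&(x<=a)&(x>a-10)
        print(a,[f"{yy}:{np.median(z[kk]):.0f}" for yy in range(-110,200,20) for kk in [k&(y>=yy)&(y<yy+20)] if kk.sum()>1])
E
```

```text
bench z 1.1989844206156803
top ((0.0, 0.0), (0.0, 0.0), 0.0) nan
[[0. 0.]
 [0. 0.]
 [0. 0.]
 [0. 0.]]
yaw nan c [0. 0.]
-130 []
-140 []
-150 []
-160 []
-170 []
-180 []
-190 []
-200 []
-210 []
-220 []
-230 []
-240 []
-250 []
-260 []
-270 []
-280 []
-290 []
-300 []
-310 []
-320 []
-330 []
-340 []
-350 []
-360 []
-370 []
-380 []
-390 []
  return _methods._mean(a, axis=axis, dtype=dtype,
  ret = ret.dtype.type(ret / rcount)
<stdin>:13: RuntimeWarning: invalid value encountered in scalar divide
<stdin>:13: RuntimeWarning: invalid value encountered in divide
```

```bash
python3 - <<'E'
from h import *
import pickle
d=pickle.load(open("im0.pkl","rb"));C=cloud(d["top"])
for v,u in((140,290),(170,320),(190,300),(130,330),(210,320),(250,285),(150,303),(250,230)):print(v,u,C[v,u].round(1),d["top"]["range_z"][v,u])
C=cloud(d["scene"])
for v,u in((270,260),(300,290),(250,320)):print(v,u,C[v,u].round(1))
E
```

```text
140 290 [801.  -20.2 157. ] 1192.288
170 320 [ 704.4 -111.3  160.5] 1171.5372
190 300 [641.9 -50.5 159.5] 1162.4653
130 330 [ 834.6 -144.5  157.6] 1196.3237
210 320 [ 586.4 -112.9  131.2] 1180.3309
250 285 [461.8  -6.3 155.6] 1135.9966
150 303 [747.3 -56.5 219.2] 1121.5684
250 230 [472.  175.4   2.9] 1289.8197
270 260 [ 748.7 -125.2  156.8]
300 290 [ 842.5 -113.1  155.7]
250 320 [775.4  12.7 156.3]
```

```bash
cat > meas.py <<'E'
from h import *
import pickle
d=pickle.load(open("im0.pkl","rb"));g=d["top"];C=cloud(g)
z=C[...,2]
m=((abs(z-158)<13)).astype(np.uint8);m[:, :230]=0;m[:,380:]=0;m[:95]=0;m[290:]=0
m=cv2.morphologyEx(m,cv2.MORPH_CLOSE,np.ones((5,5)))
er=cv2.morphologyEx(m,cv2.MORPH_OPEN,np.ones((21,21)))
n,l,st,_=cv2.connectedComponentsWithStats(er);i=1+st[1:,4].argmax();er=(l==i)
# cast mask boundary onto the plane z=156
def cast(uv,zp):
    p=cv2.undistortPoints(np.float64(uv).reshape(-1,1,2),g["K"],np.array([g["k1"],0,0,0.])).reshape(-1,2)
    r=np.c_[p,np.ones(len(p))]@g["R"];o=-g["R"].T@g["t"]
    return o+r*((zp-o[2])/r[:,2])[:,None]
ct=max(cv2.findContours(er.astype(np.uint8),cv2.RETR_EXTERNAL,cv2.CHAIN_APPROX_NONE)[0],key=len)
Q=cast(ct,156)[:,:2].astype(np.float32);r=cv2.minAreaRect(Q);print("top rect",r)
bx=cv2.boxPoints(r);c=np.array(r[0])
e=[bx[1]-bx[0],bx[2]-bx[1]];e=max(e,key=lambda a:abs(a[0])/np.linalg.norm(a));e=e/np.linalg.norm(e)*np.sign(e[0])
print("yaw",np.degrees(np.arctan2(e[1],e[0])),"c",c)
R=np.array([e,[-e[1],e[0]]]);np.savez("cab.npz",c=c,R=R)
E
cat > prof.py <<'E'
exec(open("meas.py").read())
L=(C[...,:2]-c)@R.T;x,y=L[...,0],L[...,1]
s=(z>20)&(z<175)&(x<-120)&(x>-420)&(abs(y)<260)
for a in range(-120,-390,-10):
    k=s&(x<=a)&(x>a-10)
    print(a,*[f"{yy}:{np.median(z[kk]):.0f}" for yy in range(-120,200,20) for kk in [k&(y>=yy)&(y<yy+20)] if kk.sum()>1])
E
python3 prof.py
```

```text
top rect ((764.1392822265625, -79.05484008789062), (263.0660705566406, 222.07948303222656), 14.16369915008545)
yaw 14.1637 c [764.13928223 -79.05484009]
-120 -120:152 -100:155 -80:154 -60:154 -40:154 -20:155 0:154 20:156 40:154 60:155 80:155 100:156
-130 -100:126 -80:111 -60:111 -40:116 -20:115 0:117 20:116 40:122 60:115 80:121 100:128 120:155
-140 -100:124 -80:110 -60:116 -40:110 -20:113 0:110 20:113 40:113 60:111 80:111 100:154 120:154
-150 -100:118 -80:116 -60:115 -40:113 -20:117 0:112 20:115 40:112 60:116 80:111 100:156 120:155
-160 -100:121 -80:112 -60:112 -40:115 -20:113 0:114 20:109 40:116 60:113 80:109 100:154 120:154
-170 -100:121 -80:114 -60:113 -40:112 -20:109 0:110 20:109 40:113 60:109 80:114 100:157 120:156
-180 -100:130 -80:125 -60:124 -40:121 -20:131 0:116 20:123 40:117 60:120 80:125 120:155
-190 -100:131 -80:137 -60:140 -40:143 -20:143 0:142 20:142 40:134 60:137 80:130 120:155
-200 -100:87 -80:81 -60:92 -40:100 -20:100 0:99 20:100 40:86 60:91 80:93 120:155
-210 120:156 140:155
-220 120:156 140:156
-230 120:156 140:155
-240 120:155 140:154
-250 120:156 140:154
-260 120:156 140:156
-270 140:156
-280 140:155
-290 140:155
-300 140:156 160:156
-310 140:155 160:155
-320 140:156 160:154 180:90
-330 140:156 160:141 180:88
-340 140:154 160:147
-350
-360
-370
-380
```

```bash
python3 - <<'E'
import cv2
for n,(a,b,c,e) in dict(top=(180,290,250,390),scene=(150,300,170,310)).items():
    im=cv2.imread(f"pics/{n}0.png")[a:b,c:e]
    cv2.imwrite(f"pics/{n}crop.png",cv2.resize(im,None,fx=4,fy=4,interpolation=cv2.INTER_CUBIC))
a=cv2.imread("pics/topcrop.png");b=cv2.imread("pics/scenecrop.png")
E
```

```text
(no output)
```

View pics/topcrop.png

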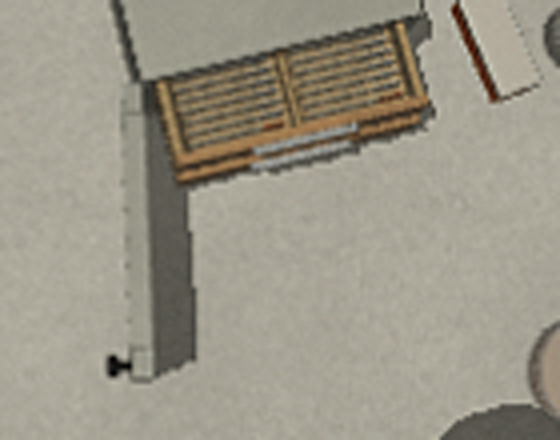

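View pics/scenecrop.png

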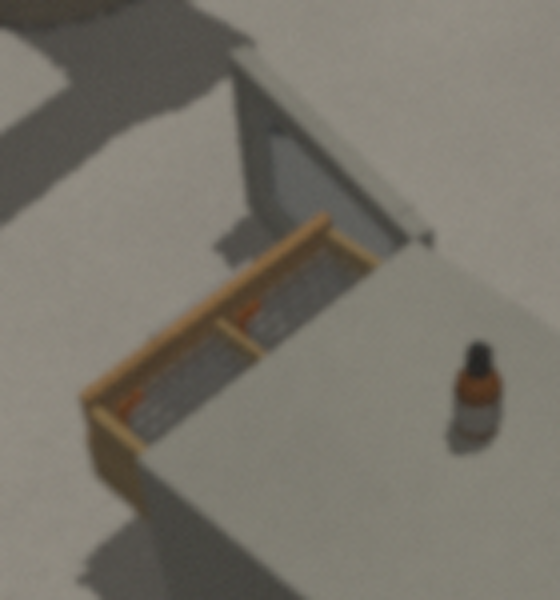

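The crop shows the two aluminium lips at crop (305,137) and (305,158), so full-image (326,214) and (326,219.5). The middle drawer stands out slightly further than the top one. The door's top rail runs from crop (135,90) to (140,375), with the knob at (118,365). One vertical closed finger can push both drawers together.

```bash
cat > go.py <<'E'
import numpy as np,sys
from station import robot, get_image
def loc(x,y,c,R): return c+R.T@np.array([x,y])
def rel(tx,ty,tz,yaw=None):
    s=robot.read_state();p=s["position"];a=np.radians(s["eef_rot"][2])
    d=np.array([tx,ty])-p[:2]
    print("rel dx,dy,dz:",np.round([np.cos(a)*d[0]+np.sin(a)*d[1],np.sin(a)*d[0]-np.cos(a)*d[1],p[2]-tz],1),"rz",None if yaw is None else round(s["eef_rot"][2]-yaw,2))
if __name__=="__main__":   # args: cab x, cab y, z(TCP)
    f=np.load("cab.npz");c,R=f["c"],f["R"];x,y,z=map(float,sys.argv[1:4])
    w=loc(x,y,c,R);print("world",w.round(1));rel(*w,z,np.degrees(np.arctan2(R[0,1],R[0,0])))
    s=robot.read_state();print("now cab",(R@(s["position"][:2]-c)).round(1),s["position"][2].round(1))
E
python3 - <<'E'
exec(open("meas.py").read())
hsv=cv2.cvtColor(g["img"],cv2.COLOR_BGR2HSV)
loc=lambda uv,zp:(cast(uv,zp)[:,:2]-c)@R.T
print("lips top",loc([[326,214.2]],140.5),"mid",loc([[326,219.5]],96.5))
print("front wood corners? mid right bottom",loc([[357,212]],98.5))
L=(C[...,:2]-c)@R.T;x,y=L[...,0],L[...,1]
k=(abs(z-155)<8)&(x<-145)&(x>-335)&(y>90)&(y<190)
vx,vy,x0,y0=cv2.fitLine(L[k].astype(np.float32),cv2.DIST_HUBER,0,.01,.01).ravel();
print("door line angle",np.arctan2(abs(vx),-np.sign(-vx)*vy), vx,vy,x0,y0,"y at x=-131",y0+(-131-x0)*vy/vx)
# bystanders
for n,(a,b,c0,e0) in dict(stain=(205,240,135,170),logger=(255,305,130,170),petri=(250,295,375,420),jar=(170,205,380,415),mailer=(170,210,358,390),bottle=(140,165,292,315)).items():
    kk=z[a:b,c0:e0]>15 if n!="bottle" else z[a:b,c0:e0]>180
    P=L[a:b,c0:e0][kk];print(n,P.min(0).round(),P.max(0).round(),np.percentile(z[a:b,c0:e0],98).round())
E
python3 go.py -245 0 225
```

```text
top rect ((764.1392822265625, -79.05484008789062), (263.0660705566406, 222.07948303222656), 14.16369915008545)
yaw 14.1637 c [764.13928223 -79.05484009]
lips top [[-198.82504491   -2.32337688]] mid [[-209.08289624   -4.93067395]]
front wood corners? mid right bottom [[-209.55160121 -105.58430753]]
door line angle 1.7804446 0.9781042 -0.20811586 -240.91556 140.38348 y at x=-131 116.99623
stain [-356.  180.] [-64. 564.] 102.0
logger [-356.  180.] [-193.  670.] 27.0
petri [-471. -242.] [-356.  180.] 50.0
jar [-356. -295.] [-124.  180.] 90.0
mailer [-356. -259.] [-96. 180.] 42.0
bottle [-23.  17.] [-2. 42.] 219.0
world [ 526.6 -139. ]
rel dx,dy,dz: [ 437.2 -249.8   -3.3] rz 7.66
now cab [-645.  -305.8] 221.7
```

The manual's scale: shifts go in shares of 60 cm and turns go in shares of pi rad. Converting my numbers, 437 mm / 600 = 0.7283, 390 mm / 600 = 0.65, 7.7 degrees / 180 = 0.0428.

```bash
echo '[[0.0333,-0.02,0,0,0,0],[0.0967,-0.055,0,0,0,0.0056],[0.1633,-0.0933,0,0,0,0.0111],[0.2333,-0.1333,0,0,0,0.0167],[0.3033,-0.1733,0,0,0,0.0222],[0.3733,-0.2133,0,0,0,0.0278],[0.4433,-0.2533,0,0,0,0.0333],[0.5133,-0.2933,0,0,0,0.0389],[0.5833,-0.3333,0,0,0,0.0428],[0.65,-0.3717,0,0,0,0.0428],[0.7,-0.4,0,0,0,0.0428],[0.7283,-0.4167,-0.005,0,0,0.0428]]' | python3 steer.py 0; echo '[[0,0,0,0,0,0],[0,0,0,0,0,0]]' | python3 steer.py; python3 go.py -245 0 97
```

```text
time: 1.3
position: [527.4, -136.6, 224.6]
eef_rot: [-179.9, 0.0, 14.3]
wrist_force: [-0.4, -0.7, 0.2]
grip_width: 2.6
grasp_force: 0.0
time: 1.5
position: [526.1, -139.3, 225.0]
eef_rot: [180.0, 0.1, 14.2]
wrist_force: [-0.1, -0.2, -0.4]
grip_width: 0.8
grasp_force: 0.0
world [ 526.6 -139. ]
rel dx,dy,dz: [ 5.00e-01 -1.00e-01  1.28e+02] rz 0.02
now cab [-2.455e+02 -1.000e-01] 225.0
```

Scaled: 128 mm / 600 = 0.2133, 120 mm / 600 = 0.2.

```bash
echo '[[0,0,0.0167,0,0,0],[0,0,0.05,0,0,0],[0,0,0.0917,0,0,0],[0,0,0.1333,0,0,0],[0,0,0.175,0,0,0],[0,0,0.2,0,0,0],[0,0,0.2133,0,0,0],[0,0,0.2133,0,0,0]]' | python3 steer.py; echo '[[0.005,0,0,0,0,0],[0.0133,0,0,0,0,0],[0.0217,0,0,0,0,0],[0.03,0,0,0,0,0],[0.0367,0,0,0,0,0],[0.0433,0,0,0,0,0],[0.05,0,0,0,0,0],[0.0567,0,0,0,0,0],[0.0633,0,0,0,0,0]]' | python3 steer.py; python3 go.py -150 0 97
```

```text
time: 2.3
position: [525.0, -139.8, 96.1]
eef_rot: [-179.9, 0.1, 14.0]
wrist_force: [0.1, 0.3, 0.5]
grip_width: 0.4
grasp_force: 0.0
time: 3.2
position: [562.5, -130.1, 97.3]
eef_rot: [-180.0, 0.1, 14.1]
wrist_force: [-3.0, -1.0, 2.3]
grip_width: 0.3
grasp_force: 1.7
world [ 618.7 -115.8]
rel dx,dy,dz: [58.  -0.2  0.3] rz -0.03
now cab [-2.08e+02 -1.00e-01] 97.3
```

Scaled: 50 mm / 600 = 0.0833, 48 mm / 600 = 0.08.

```bash
echo '[[0.0067,0,0,0,0,0],[0.015,0,0,0,0,0],[0.0233,0,0,0,0,0],[0.0317,0,0,0,0,0],[0.04,0,0,0,0,0],[0.0483,0,0,0,0,0],[0.0567,0,0,0,0,0],[0.065,0,0,0,0,0],[0.0717,0,0,0,0,0],[0.0767,0,0,0,0,0],[0.08,0,0,0,0,0],[0.0833,0,0,0,0,0]]' | python3 steer.py; echo '[[0.0017,0,0,0,0,0],[0.0033,0,0,0,0,0],[0.005,0,0,0,0,0],[0.0067,0,0,0,0,0],[0.0083,0,0,0,0,0],[0.01,0,0,0,0,0]]' | python3 steer.py;python3 go.py -150 0 97
```

```text
time: 4.4
position: [611.7, -117.7, 97.3]
eef_rot: [-180.0, 0.0, 14.1]
wrist_force: [-3.5, 1.8, 0.4]
grip_width: 0.5
grasp_force: 1.6
time: 5.0
position: [617.6, -116.4, 97.3]
eef_rot: [180.0, 0.0, 14.1]
wrist_force: [-2.5, 0.7, -0.3]
grip_width: 0.5
grasp_force: 1.5
world [ 618.7 -115.8]
rel dx,dy,dz: [ 1.2 -0.4  0.3] rz -0.05
now cab [-151.2   -0.4] 97.3
```

Scaled: 4 mm / 600 = 0.0067, 3 mm / 600 = 0.005.

```bash
echo '[[0.0017,0,0,0,0,0],[0.0033,0,0,0,0,0],[0.005,0,0,0,0,0],[0.0067,0,0,0,0,0]]' | python3 steer.py|grep -E "pos|wrist"; echo '[[0.0017,0,0,0,0,0],[0.0033,0,0,0,0,0],[0.005,0,0,0,0,0]]' | python3 steer.py|grep -E "pos|wrist";python3 go.py -150 0 97
```

```text
position: [621.6, -115.6, 97.4]
wrist_force: [-2.3, 1.1, -1.1]
position: [624.5, -114.8, 97.4]
wrist_force: [-3.0, 1.5, -2.3]
world [ 618.7 -115.8]
rel dx,dy,dz: [-5.9 -0.4  0.4] rz -0.05
now cab [-144.1   -0.5] 97.4
```

Scaled: 2 mm / 600 = 0.0033, 1 mm / 600 = 0.0017.

```bash
for i in 1; do echo '[[0.0017,0,0,0,0,0],[0.0033,0,0,0,0,0],[0.0033,0,0,0,0,0]]' | python3 steer.py|grep -E "pos|wrist"; done; echo '[[0.0017,0,0,0,0,0],[0.0033,0,0,0,0,0],[0.0033,0,0,0,0,0]]' | python3 steer.py|grep -E "pos|wrist"
```

```text
position: [624.8, -114.7, 97.4]
wrist_force: [-7.5, -0.2, 0.7]
position: [624.7, -114.7, 97.5]
wrist_force: [-11.6, -1.4, 3.7]
```

Scaled: -130 mm / 600 = -0.2167, -125 mm / 600 = -0.2083.

```bash
echo '[[-0.0067,0,0,0,0,0],[-0.0167,0,0,0,0,0],[-0.0333,0,0,0,0,0],[-0.0583,0,0,0,0,0],[-0.0833,0,0,0,0,0],[-0.1083,0,0,0,0,0],[-0.1333,0,-0.0333,0,0,0],[-0.1583,0,-0.0833,0,0,0],[-0.1833,0,-0.1333,0,0,0],[-0.2,0,-0.1833,0,0,0],[-0.2,0,-0.2083,0,0,0],[-0.2,0,-0.2167,0,0,0]]' | python3 steer.py|grep pos;  python3 - <<'E'
from station import robot, get_image
import cv2,pickle
g=get_image("top");s=get_image("wrist");pickle.dump(dict(top=g,wrist=s),open("im1.pkl","wb"))
a=cv2.resize(g["img"][170:290,240:400],None,fx=3.5,fy=3.5,interpolation=cv2.INTER_CUBIC);cv2.imwrite("pics/top1.png",a);cv2.imwrite("pics/wrist1.png",s["img"])
E
```

```text
position: [513.1, -143.8, 230.3]
```

View pics/top1.png

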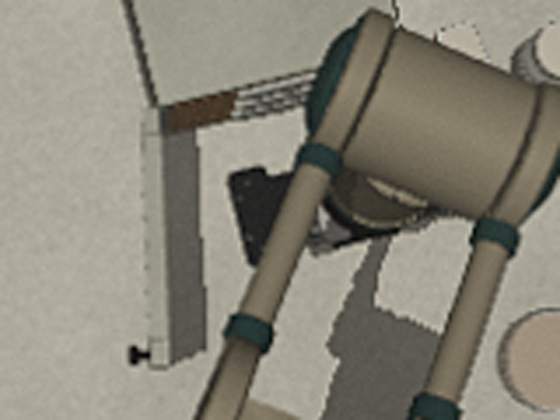

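View pics/wrist1.png

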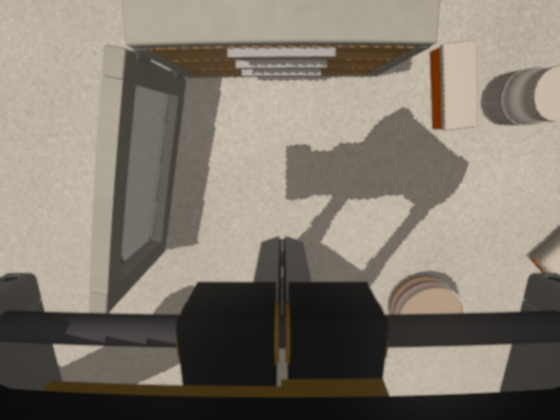

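The wrist view shows three stacked lips at columns 240–335, rows 48–76, so the two drawers appear home with the door still open. I'll check how flush they are.

```bash
python3 - <<'E'
from h import *
import pickle
g=pickle.load(open("im1.pkl","rb"))["wrist"];f=np.load("cab.npz");c,R=f["c"],f["R"]
im=cv2.cvtColor(g["img"],cv2.COLOR_BGR2GRAY)
print(list(enumerate(im[36:84,270:300].mean(1).round().astype(int),36)))
def cast(u,v,zp):
    p=cv2.undistortPoints(np.float64([[[u,v]]]),g["K"],np.array([g["k1"],0,0,0.])).reshape(2)
    r=np.r_[p,1]@g["R"];o=-g["R"].T@g["t"];return R@((o+r*(zp-o[2])/r[2])[:2]-c)
for v in range(44,80,2):print(v,[round(cast(285,v,z)[0],1) for z in (156,140.5,134.5,96.5,90.5,52.5,46.5)])
E
```

```text
[(36, np.int64(168)), (37, np.int64(167)), (38, np.int64(166)), (39, np.int64(160)), (40, np.int64(147)), (41, np.int64(128)), (42, np.int64(104)), (43, np.int64(83)), (44, np.int64(76)), (45, np.int64(85)), (46, np.int64(100)), (47, np.int64(121)), (48, np.int64(149)), (49, np.int64(167)), (50, np.int64(172)), (51, np.int64(173)), (52, np.int64(173)), (53, np.int64(173)), (54, np.int64(170)), (55, np.int64(157)), (56, np.int64(126)), (57, np.int64(92)), (58, np.int64(79)), (59, np.int64(84)), (60, np.int64(93)), (61, np.int64(100)), (62, np.int64(104)), (63, np.int64(113)), (64, np.int64(130)), (65, np.int64(149)), (66, np.int64(150)), (67, np.int64(126)), (68, np.int64(99)), (69, np.int64(95)), (70, np.int64(101)), (71, np.int64(108)), (72, np.int64(123)), (73, np.int64(143)), (74, np.int64(147)), (75, np.int64(124)), (76, np.int64(100)), (77, np.int64(101)), (78, np.int64(109)), (79, np.int64(123)), (80, np.int64(150)), (81, np.int64(173)), (82, np.int64(181)), (83, np.int64(183))]
44 [np.float64(-128.9), np.float64(-125.2), np.float64(-123.8), np.float64(-114.7), np.float64(-113.
[... 1791 characters left out ...]
.0), np.float64(-143.5), np.float64(-142.5), np.float64(-136.1), np.float64(-135.1), np.float64(-128.8), np.float64(-127.8)]
72 [np.float64(-147.4), np.float64(-144.9), np.float64(-143.9), np.float64(-137.8), np.float64(-136.8), np.float64(-130.7), np.float64(-129.8)]
74 [np.float64(-148.7), np.float64(-146.3), np.float64(-145.4), np.float64(-139.5), np.float64(-138.6), np.float64(-132.7), np.float64(-131.7)]
76 [np.float64(-150.0), np.float64(-147.7), np.float64(-146.8), np.float64(-141.2), np.float64(-140.3), np.float64(-134.6), np.float64(-133.7)]
78 [np.float64(-151.4), np.float64(-149.2), np.float64(-148.3), np.float64(-142.8), np.float64(-142.0), np.float64(-136.5), np.float64(-135.7)]
```

All three lips lie within 0.5 mm of one plane (x ≈ -132.5, -132.9 and -132.9), so the drawers are flush. Next is the door.

```bash
python3 go.py -277 195 230; cat > arc.py <<'E'
import numpy as np
H=np.array([-129.,110.])
for t in list(np.arange(1.8,-.001,-.1)):
    e=np.array([-np.sin(t),-np.cos(t)]);n=np.array([-np.cos(t),np.sin(t)])
    print(round(t,2),(H+160*e+(16+8.5*abs(n[0])+12.5*abs(n[1]))*n).round(1))
E
python3 arc.py
```

```text
world [447.8  42.2]
rel dx,dy,dz: [ -17.4 -195.7   -1.8] rz -0.05
now cab [-259.7   -0.7] 228.2
1.8 [-278.   175.7]
1.7 [-283.9  159.9]
1.6 [-288.1  143.4]
1.5 [-290.7  127.7]
1.4 [-291.7  112.1]
1.3 [-291.3   96.4]
1.2 [-289.3   80.7]
1.1 [-285.7   65. ]
1.0 [-280.4   49.7]
0.9 [-273.6   34.9]
0.8 [-265.3   20.7]
0.7 [-255.4    7.3]
0.6 [-244.2   -5.1]
0.5 [-231.6  -16.3]
0.4 [-217.7  -26.2]
0.3 [-202.9  -34.6]
0.2 [-187.1  -41.5]
0.1 [-170.6  -46.6]
-0.0 [-153.5  -50. ]
```

Scaled: -201 mm / 600 = -0.335, -198 mm / 600 = -0.33.

```bash
echo '[[-0.0033,-0.0167,0,0,0,0],[-0.0067,-0.05,0,0,0,0],[-0.01,-0.0917,0,0,0,0],[-0.0133,-0.1333,0,0,0,0],[-0.0167,-0.175,0,0,0,0],[-0.02,-0.2167,0,0,0,0],[-0.0233,-0.2583,0,0,0,0],[-0.0267,-0.2917,0,0,0,0],[-0.0283,-0.3167,0,0,0,0],[-0.0283,-0.33,0,0,0,0],[-0.0283,-0.335,0,0,0,0],[-0.0283,-0.335,0,0,0,0]]' | python3 steer.py|grep pos; python3 go.py -277 200 127
```

```text
position: [446.1, 48.2, 227.1]
world [446.6  47.1]
rel dx,dy,dz: [  0.3   1.3 100.1] rz 0.01
now cab [-277.3  201.3] 227.1
```

Scaled: 100 mm / 600 = 0.1667, 97 mm / 600 = 0.1617.

```bash
echo '[[0,0,0.0167,0,0,0],[0,0,0.05,0,0,0],[0,0,0.0833,0,0,0],[0,0,0.1167,0,0,0],[0,0,0.1467,0,0,0],[0,0,0.1617,0,0,0],[0,0,0.1667,0,0,0],[0,0,0.1667,0,0,0]]' | python3 steer.py|grep -E "pos|wrist"; echo '[[0,0.0067,0,0,0,0],[-0.0017,0.015,0,0,0,0],[-0.0017,0.0233,0,0,0,0],[-0.0033,0.0317,0,0,0,0],[-0.0033,0.04,0,0,0,0],[-0.005,0.0483,0,0,0,0],[-0.0067,0.0567,0,0,0,0],[-0.01,0.0667,0,0,0,0],[-0.0117,0.0767,0,0,0,0],[-0.015,0.0867,0,0,0,0],[-0.0183,0.0967,0,0,0,0],[-0.02,0.1067,0,0,0,0]]' | python3 steer.py|grep -E "pos|wrist"; python3 go.py -291.5 105 127
```

```text
position: [446.5, 47.5, 127.2]
wrist_force: [-0.5, -0.6, -0.8]
position: [450.3, -17.7, 127.4]
wrist_force: [-0.2, 1.6, -0.2]
world [455.8 -48.6]
rel dx,dy,dz: [-2.2 31.3  0.4] rz -0.05
now cab [-289.3  136.3] 127.4
```

Scaled: 87 mm / 600 = 0.145, 82 mm / 600 = 0.1367.

```bash
echo '[[-0.0017,0.0083,0,0,0,0],[-0.0033,0.02,0,0,0,0],[-0.0033,0.0333,0,0,0,0],[-0.0033,0.0467,0,0,0,0],[-0.0033,0.06,0,0,0,0],[-0.0017,0.0733,0,0,0,0],[0,0.0867,0,0,0,0],[0.0017,0.1,0,0,0,0],[0.005,0.1133,0,0,0,0],[0.0083,0.125,0,0,0,0],[0.0133,0.1367,0,0,0,0],[0.0167,0.145,0,0,0,0]]' | python3 steer.py|grep -E "pos|wrist"; python3 go.py -280.4 49.7 127
```

```text
position: [481.9, -99.8, 127.4]
wrist_force: [0.4, 1.0, 0.7]
world [480.1 -99.5]
rel dx,dy,dz: [-1.6 -0.7  0.4] rz -0.06
now cab [-278.8   49. ] 127.4
```

Scaled: 75 mm / 600 = 0.125, 54.1 mm / 600 = 0.0902.

```bash
echo '[[0.0033,0.01,0,0,0,0],[0.0083,0.0233,0,0,0,0],[0.015,0.035,0,0,0,0],[0.0225,0.0472,0,0,0,0],[0.03,0.0583,0,0,0,0],[0.039,0.0695,0,0,0,0],[0.0483,0.08,0,0,0,0],[0.0577,0.0902,0,0,0,0],[0.0683,0.1,0,0,0,0],[0.0783,0.1083,0,0,0,0],[0.09,0.1167,0,0,0,0],[0.1,0.125,0,0,0,0]]' | python3 steer.py|grep -E "pos|wrist"; python3 go.py -217.7 -26.2 127
```

```text
position: [558.5, -157.5, 127.4]
wrist_force: [0.2, -0.2, -0.6]
world [ 559.5 -157.7]
rel dx,dy,dz: [0.8 0.5 0.4] rz -0.04
now cab [-218.5  -25.7] 127.4
```

Scaled: 55 mm / 600 = 0.0917, 53 mm / 600 = 0.0883.

```bash
echo '[[0.0067,0.005,0,0,0,0],[0.0167,0.01,0,0,0,0],[0.0267,0.015,0,0,0,0],[0.0367,0.02,0,0,0,0],[0.0467,0.0233,0,0,0,0],[0.055,0.0267,0,0,0,0],[0.0633,0.03,0,0,0,0],[0.0717,0.0333,0,0,0,0],[0.0783,0.035,0,0,0,0],[0.0833,0.0367,0,0,0,0],[0.0883,0.0383,0,0,0,0],[0.0917,0.0383,0,0,0,0]]' | python3 steer.py|grep -E "pos|wrist"; echo '[[0.0017,0,0,0,0,0],[0.0033,0,0,0,0,0],[0.005,0,0,0,0,0],[0.0067,0,0,0,0,0],[0.0083,0,0,0,0,0],[0.01,0,0,0,0,0]]' | python3 steer.py|grep -E "pos|wrist"; python3 go.py -153.5 -50 127
```

```text
position: [617.1, -166.4, 127.5]
wrist_force: [0.1, -0.9, 0.3]
position: [622.6, -164.7, 127.5]
wrist_force: [-0.8, -0.5, 0.3]
world [ 627.5 -165.1]
rel dx,dy,dz: [4.6 1.6 0.5] rz -0.05
now cab [-158.1  -48.4] 127.5
```

Scaled: 4 mm / 600 = 0.0067, 3 mm / 600 = 0.005.

```bash
echo '[[0.0017,0,0,0,0,0],[0.0033,0,0,0,0,0],[0.005,0,0,0,0,0],[0.0067,0,0,0,0,0]]' | python3 steer.py|grep -E "pos|wrist"; echo '[[0.0017,0,0,0,0,0],[0.0033,0,0,0,0,0],[0.0033,0,0,0,0,0]]' | python3 steer.py|grep -E "pos|wrist";  echo '[[0.0017,0,0,0,0,0],[0.0033,0,0,0,0,0],[0.0033,0,0,0,0,0]]' | python3 steer.py|grep -E "pos|wrist"
```

```text
position: [626.1, -163.8, 127.5]
wrist_force: [-2.3, -2.3, 1.2]
position: [626.2, -163.8, 127.5]
wrist_force: [-5.7, -2.2, 3.4]
position: [626.1, -163.8, 127.5]
wrist_force: [-10.5, -3.7, 6.3]
```

The door is against its stop at the expected depth. I'll retreat and check.

Scaled: -120 mm / 600 = -0.2, -116 mm / 600 = -0.1933.

```bash
echo '[[-0.005,0,0,0,0,0],[-0.0133,0,0,0,0,0],[-0.0267,0,0,0,0,0],[-0.0467,0,0,0,0,0],[-0.07,0,-0.0083,0,0,0],[-0.0967,0,-0.0333,0,0,0],[-0.1233,0,-0.0667,0,0,0],[-0.15,0,-0.1,0,0,0],[-0.175,0,-0.1333,0,0,0],[-0.1933,0,-0.1533,0,0,0],[-0.2,0,-0.1667,0,0,0],[-0.2,0,-0.1667,0,0,0]]' | python3 steer.py|grep pos;  python3 - <<'E'
from station import robot, get_image
from h import *
s=get_image("wrist");cv2.imwrite("pics/wrist2.png",s["img"]);cv2.imwrite("pics/scene2.png",get_image("scene")["img"])
f=np.load("cab.npz");C=cloud(s);L=(C[...,:2]-f["c"])@f["R"].T;z=C[...,2]
k=(z>145)&(z<163);x,y=L[...,0],L[...,1]
for a in range(-100,110,25):
    q=k&(y>=a)&(y<a+25)&(x<-100)&(x>-200);print(a,np.percentile(x[q],2).round(1) if q.sum() else None)
E
```

```text
position: [513.9, -192.4, 228.6]
-100 -144.0
-75 -144.3
-50 -144.5
-25 -144.5
0 -145.0
25 -145.0
50 -145.2
75 -145.4
100 -145.5
```

View pics/wrist2.png

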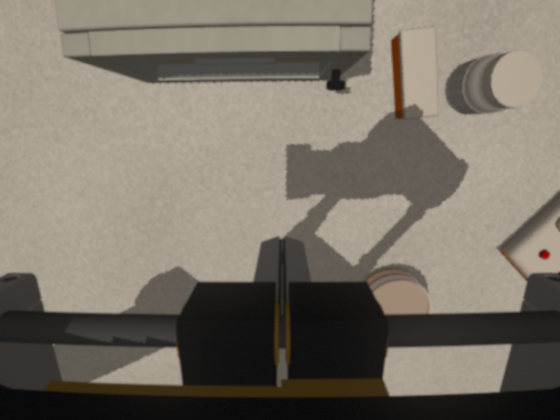

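View pics/scene2.png

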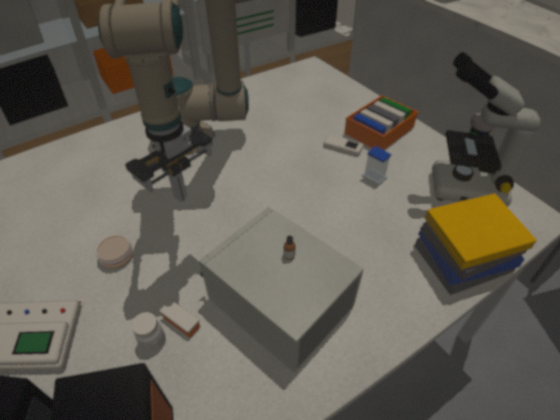

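The wrist view shows the door shut along the cabinet's front, at rows 30–50 with the knob at (336,80). Its outer face is at x ≈ -145 over the full width. The scene view shows the bystanders where they stood and the arm clear.

```bash
echo '[[0,0,0,0,0,0],[0,0,0,0,0,0],[0,0,0,0,0,0]]' | python3 steer.py|grep -E "time|wrist"; python3 -c "
from station import robot, get_image
print(robot.hand_in())"
```

```text
time: 17.6
wrist_force: [-0.2, -0.6, -0.0]
the job is handed in; nothing more can be done
None
```

I pushed both upper drawers home, measured flush with the bottom one to within about 0.5 mm, then pushed the glass door shut. The bottle and the other items look unmoved in the final pictures, and the job was handed in at 17.6 s; no verdict came back.

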